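# Start the hold-down nut on the clamp stud

## Robot

A 6-joint arm with a two-finger parallel gripper is mounted at the origin on a cart in front of the work surface, level with it; the furniture and walls round the work are solid. World frame = base frame: x ahead of the robot, y to its left, z up, the work surface at z = 0. Lengths are in m, angles in degrees, forces in N, time in s.
With the tool pointing down it reaches from about 0.275 to 0.825 m from the base axis. Payload 4.9 kg.
Tool frame: the origin (TCP) lies between the finger pads; the fingertips stand 19 mm ahead of it and the grasp point (between the pads) is the TCP; z points along the fingers, y is the direction in which the jaws open and shut (so a half turn about z gives the same grasp; the last joint's range is limited). The gripper opens to 85 mm and grips with 20 to 120 N. Pads are 22 mm wide; open, the fingers measure 114 mm over their backs; the gripper's body (76 mm by 85 mm) begins 54 mm behind the grasp point. The pads swing forward as they close: fully open they stand 13 mm farther back than shut.
Start: joints at [55.68, 18.69, -11.035, 60.275, 0, 82.311], TCP at [0.247, 0.492, 0.25] pointing down, gripper open.
Joint ranges: [-152.03, 152.03], [-55.5, 102.48], [-74.3, 77.21], [-110.64, 120.58], [-84.22, 78.4], [-180, 180]. Speed limits (degrees/s): [147.25, 147.25, 180, 180, 180, 180].

## Interface

Orientations are given as [roll, pitch, yaw] about the fixed x, y, z axes, in that order (R = Rz(yaw) Ry(pitch) Rx(roll)).
In Python, from rig import telemetry, grab_frame, camera_model, r, models gives the robot as it stands. The module is installed in compiled form; this text tells all that it offers.
- The arm moves only by the tool servo_tool, never from a script. Its argument "series" is text: rows parted by semicolons, each of 4 numbers parted by spaces: the shift along the tool's x, y, z each as a share of 60 cm, from -1 to 1, then the turn about the tool's z as a share of 180 degrees, from -1 to 1. In form: tx ty tz turn; .... A call has 1 to 10 rows; each row is the pose to reach, as a shift and turn from the pose commanded when the call began, along the tool's axes at that moment, turning the shorter way round; what a row does not reach only later rows make up. A row lasts 1/10 s, in which the tool goes at most 50 mm and 8.59 degrees, less where a joint would pass 70% of its speed; a pose out of reach is approached as far as the arm can. A call with a number of a shift or a turn outside -1 to 1 is refused whole. A call with a gripper value outside its range is refused whole. "grip" is the opening, from -1 (shut) to 1 (fully open), set as the call begins (left out, the last holds). The fingers move at their own pace and stop on an object; "force" is the grip in N (left out, the last holds). Time passes only in rows, so rows that repeat a pose let the fingers close. It gives the time, the measured TCP pose, the force and the opening at its end, in the units of the state.
- telemetry.sense(): the state, without advancing time (a new reading comes with each control period).
- grab_frame(name): name is "scene" or "top"; returns the picture (420x560x3 uint8, blue, green, red); there is no depth.
- camera_model(name): a dict with "vfov" (degrees; the focal length in pixels is half the picture's height over the tangent of half this angle, whatever the lens; pixels are square), "cx", "cy" (the principal point, pixels), "origin" and "orientation" of the camera in the world. Camera axes: x right, y down, z forward; pixel columns grow to the right and rows downward; lengths in m; the calibration is good to about 2 mm. A picture is of the moment at which its call begins. camera_model takes no time and is no camera call.
- r.job_done(): hands the job in, once; it reports no verdict.
Trained networks look in the newest picture that a camera, given by its name, has taken for a name from the list of things; names that differ only in an ending like _2 or _b are one class to them, and where a whole thing is asked for, a point or a joint stands for the part that bears it (a point fixed in the world has none). Each returns a list of dicts, best first, with "score" (0 to 1); they miss things now and then, are a little off and sometimes report something else, mostly with a low value. They report only what shows in the picture. A call takes as long as a camera call. They do not tell look-alikes from the thing itself.
- models.search_frame(name, camera): "location" ([x, y, z] in m, in world coordinates, good to about 4 mm: the middle of the surface that is visible of it).
- models.outline_of(name, camera): "pixels" (420x560 bool, what is visible of it).
The state is a dict: "t": time; "joint_positions": joint angles; "joint_vel": joint speeds; "tau": joint torques, N m; "position": TCP position; "tool_rot": TCP orientation; "wrist_force": force on the tool from outside, world axes, zero at the start; "moment": the same for the moment, N m; "width": finger opening in m.
Only numpy, scipy, OpenCV 4.12 (cv2) and the standard library are available. Lean on these libraries where they do the work, as an engineer would, in place of code of your own. Each camera call takes 0.05 s, during which the arm holds its last target.

## Task

Start the loose hexagon flange nut on the upright stud of the strap clamp that holds the test block: set it level on the stud, back it off anticlockwise under light pressure until you feel the thread drop in, then wind it about a quarter turn clockwise so that it is caught, and let go. Go gently, never force the nut against the thread, and leave the two steel slugs and the black loupe where they stand.

Things in the scene. Friction and masses are not known exactly. Their poses are not given: they have to be found in the camera images.
- nut: Loose bright steel flange nut, 0.3 kg, 34 mm high, lying flange down on the worktop. Hexagon 50 mm across flats from 5 to 34 mm above its underside; round flange 61 mm across, 5 mm thick, at the bottom. Origin: centre of the underside; z up along the bore. One flat faces its own x axis, the others every 60 degrees from it, so it can be gripped across flats at 0, 60 or 120 degrees.
- clamp: Fixed strap clamp: dark steel base plate 84 x 172 x 14 mm, long side along its y; a steel strap (top 38 mm above the worktop) holds a round test block. Origin: centre of the plate's underside, on the worktop, straight below the upright stud; z up. The stud cannot turn, but where round it the thread begins differs each time and does not show in this reading.
- stud_top (a point): Centre of the top of the stud, 80 mm above the worktop: a plain nose, 13 mm across at the top, that widens over 6 mm to 21 mm. z up. Heights named here are of the nut's underside above the worktop: resting on the thread's crown 62 to 65.5 mm, dropped in 55.5 to 57 mm, against the shoulder 48 mm.
- hex_slug: Bystander: loose sawn hexagon steel slug, 24 x 28 x 24 mm high. Origin: centre of the underside.
- round_slug: Bystander: loose round steel slug, 27 mm diameter, 27 mm high. Origin: centre of the underside.
- loupe: Bystander: loose black eye loupe, 33 mm diameter, 35 mm high. Origin: centre of the underside.
- thread_top (a point): On the stud's axis, 68 mm up: top of its coarse three-start right-hand thread, 33 mm across. Crown seen from above, every 120 degrees: a landing ramp 82 degrees long rising 2 mm anticlockwise to 68 mm; past its upper end a 30 degree entry gap; then an 8 degree stop tooth, 3.5 mm above the next ramp's foot. On the ramps clockwise turning only jams the lugs on the teeth.
- shoulder (a point): On the stud's axis, 52 mm up: plain shoulder where the thread ends. Lead 27 mm a turn (0.075 mm a degree), 2 mm axial play. Backed off anticlockwise by less than 120 degrees the lugs meet the gaps (13 degrees of play) and a light push drops the nut in; the next tooth stops it turning on. Clockwise, eased down with the lead, it then goes under the thread, to the shoulder after about 105 degrees.
- nut_lugs (a point): On the nut's axis, 6 mm above its underside: plane of its three thread lugs, round, 4 mm thick, 120 degrees apart, the first at the nut's own x axis, reaching inward from the 37 mm bore to 12.5 mm from the axis.
Mind the look-alikes: they are no part of the job. What is shaped like the nut but purple or turquoise is not meant.

How it is judged:
By the outcome, as a careful person would: the job done as asked, in the order asked, and still so for the second after the job is handed in, with the robot touching nothing.
It also fails if it takes over 64 s, if anything falls off the work surface, if the arm or the gripper's body presses on something with over 40 N, if the wrist force passes 120 N, or if a joint passes its speed limit or range.

## Working session

There is one attempt and no reset: what is moved stays moved. The work goes in short steps, Python scripts to look and compute and a tool call to move; the robot and the scene stay as the last step left them, time stands still between calls to the robot, and variables do not carry over. Pictures are saved under pics/ and viewed, and the job is handed in when it is done.

Besides the shell and the picture viewer there is one more tool, called after "Request:" as name(argument=value, ...), one argument or row to a line, values as JSON. servo_tool: Moves the arm, as the interface text tells. Shift numbers are shares of 60 cm and turn numbers shares of 180 degrees, none past 1 either way. Its arguments: {"type":"object","properties":{"series":{"type":"string"},"grip":{"type":"number"},"force":{"type":"number"}},"required":["series"]}

```bash
mkdir -p pics
cat > h.py <<'E'
from rig import telemetry, grab_frame, camera_model, r, models
import numpy as np, cv2
from scipy.spatial.transform import Rotation as R
E
python3 - <<'E'
from h import *
s=telemetry.sense(); print({k:np.round(v,4).tolist() for k,v in s.items()})
for c in ("scene","top"):
    m=camera_model(c); print(c,m)
    cv2.imwrite(f"pics/{c}0.png",grab_frame(c))
for c in ("top","scene"):
    for n in ("nut","clamp","stud_top","hex_slug","round_slug","loupe"):
        try: print(c,n,[(np.round(d["location"],4).tolist(),round(d["score"],2)) for d in models.search_frame(n,c)])
        except Exception as e: print(c,n,e)
print(telemetry.sense()["t"])
E
```

```text
{'t': 0.0, 'joint_positions': [55.6812, 18.7306, -11.0923, 60.2744, -0.0004, 82.3108], 'joint_vel': [-0.0205, 0.1515, -0.0235, 0.0448, 0.0268, -0.0121], 'tau': [-0.0001, -44.34, 26.2443, 0.0155, 0.0, -0.0], 'position': [0.2462, 0.4912, 0.2495], 'tool_rot': [-179.9034, -0.0126, 153.3704], 'wrist_force': [-0.191, -0.335, 0.1324], 'moment': [0.0039, -0.0163, 0.0141], 'width': 0.0856}
scene {'vfov': 45.46045064912246, 'cx': 274.94763728575424, 'cy': 211.8960072963746, 'origin': array([-0.39781644, -0.79435063,  0.56239181]), 'orientation': array([-113.96640187,   -0.27372341,  -51.69880845])}
top {'vfov': 51.131920946011526, 'cx': 275.16711242407, 'cy': 211.23488341203236, 'origin': array([ 0.39502641, -0.08201068,  1.03664863]), 'orientation': array([-175.60824754,    0.85351399,  -90.25361521])}
top nut [([0.4496, -0.2388, 0.0305], 0.93), ([0.4639, -0.1271, 0.0372], 0.61), ([0.3461, -0.1404, 0.033], 0.58)]
top clamp [([0.5412, 0.0921, 0.0157], 0.91), ([0.4604, -0.1299, 0.0362], 0.43)]
top stud_top [([0.5404, 0.0935, 0.0159], 0.75)]
top hex_slug [([0.603, -0.1213, 0.0254], 0.53)]
top round_slug [([0.5403, 0.085, 0.0142], 0.56), ([0.5795, -0.2602, 0.0317], 0.53)]
top loupe [([0.4355, -0.362, 0.0344], 0.58), ([0.5394, 0.0918, 0.0125], 0.39), ([0.4626, -0.1263, 0.0331], 0.38)]
scene nut [([0.4505, -0.1406, 0.0198], 0.93), ([0.4368, -0.2437, 0.0227], 0.76), ([0.3278, -0.151, 0.0212], 0.69)]
scene clamp [([0.5299, 0.081, 0.0195], 0.96)]
scene stud_top [([0.5317, 0.0844, 0.0174], 0.77)]
scene hex_slug [([0.5951, -0.127, 0.0205], 0.57)]
scene round_slug []
scene loupe [([0.4256, -0.367, 0.0232], 0.69)]
0.7
```

View pics/top0.png

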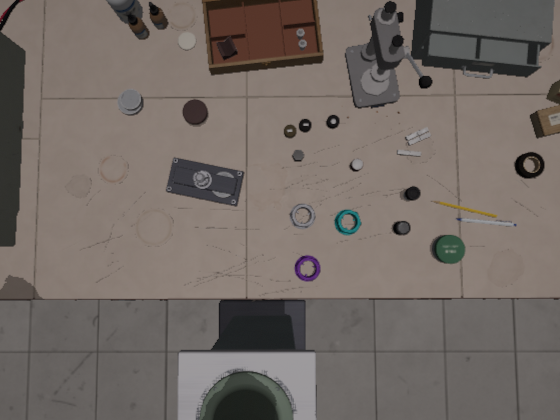

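View pics/scene0.png

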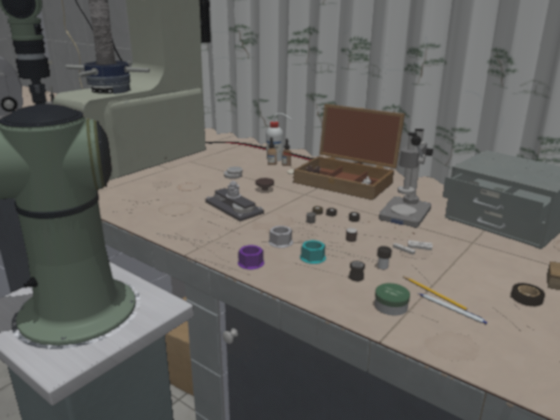

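The top view shows the grey nut near (302,216), with a turquoise look-alike at (348,222) and a purple one at (307,268). The clamp is at (205,181). The scene view agrees. I'll zoom in to measure more exactly.

Run:
```python
from h import *
t=cv2.imread("pics/top0.png"); s=cv2.imread("pics/scene0.png")
def z(i,x0,y0,w,h,k): return cv2.resize(i[y0:y0+h,x0:x0+w],(w*k,h*k),interpolation=cv2.INTER_CUBIC)
a=z(t,282,196,40,40,10); b=z(t,160,150,90,60,8)
cv2.imwrite("pics/znut.png",a); cv2.imwrite("pics/zclamp.png",b)
cv2.imwrite("pics/zs.png",z(s,195,180,110,75,7))
for c in ("top","scene"):
    grab_frame(c)
    for n in ("nut","clamp"):
        for k,d in enumerate(models.outline_of(n,c)):
            m=d["pixels"]; ys,xs=np.nonzero(m)
            if len(xs): print(c,n,round(d["score"],2),len(xs),xs.mean(),ys.mean(),xs.min(),xs.max(),ys.min(),ys.max(),cv2.minAreaRect(np.c_[xs,ys].astype(np.int32)))
            np.save(f"m_{c}_{n}_{k}.npy",m)
```

```text
top nut 0.8 368 346.8423913043478 222.0 335 360 210 234 ((347.5, 222.0), (24.0, 25.0), 90.0)
top nut 0.6 348 302.5402298850575 215.9051724137931 290 315 204 228 ((302.5, 216.0), (24.0, 25.0), 90.0)
top nut 0.55 365 307.04657534246576 267.75068493150684 295 320 255 281 ((307.0, 268.0), (25.45584487915039, 25.45584487915039), 45.0)
top clamp 0.18 451 302.9866962305987 215.62527716186253 290 316 203 229 ((303.0, 216.0), (26.0, 26.0), 90.0)
scene nut 0.77 546 312.1007326007326 251.58424908424908 299 325 240 263 ((312.0, 251.5), (23.0, 26.0), 90.0)
scene nut 0.64 548 249.98722627737226 256.64963503649636 237 263 245 268 ((250.0, 256.5), (23.0, 26.0), 90.0)
scene nut 0.58 419 279.99045346062053 235.9618138424821 269 291 226 246 ((280.0, 236.0), (20.0, 22.0), 90.0)
scene nut 0.25 1119 234.23324396782843 202.78016085790884 207 262 181 220 ((235.00001525878906, 205.0), (48.08325958251953, 32.52690887451172), 45.0)
scene clamp 0.87 1183 233.29839391377854 202.60101437024514 205 263 181 220 ((233.25003051757812, 204.75001525878906), (50.91168212890625, 34.64822769165039), 45.0)
```

View pics/znut.png

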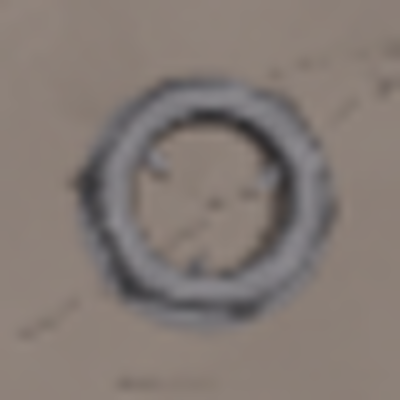

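View pics/zclamp.png

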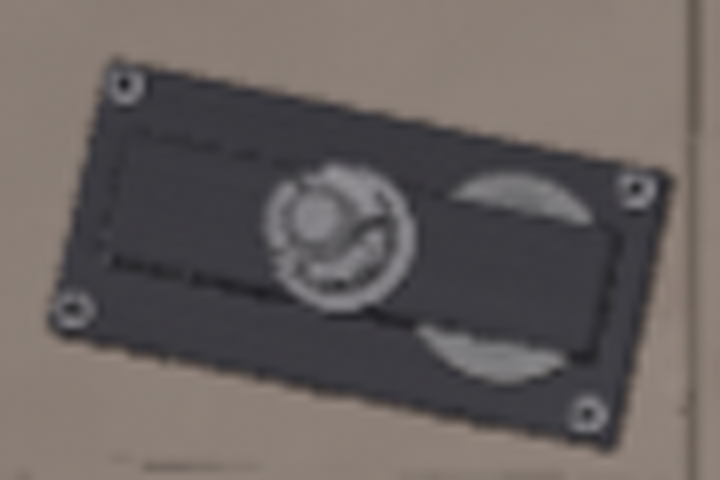

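View pics/zs.png

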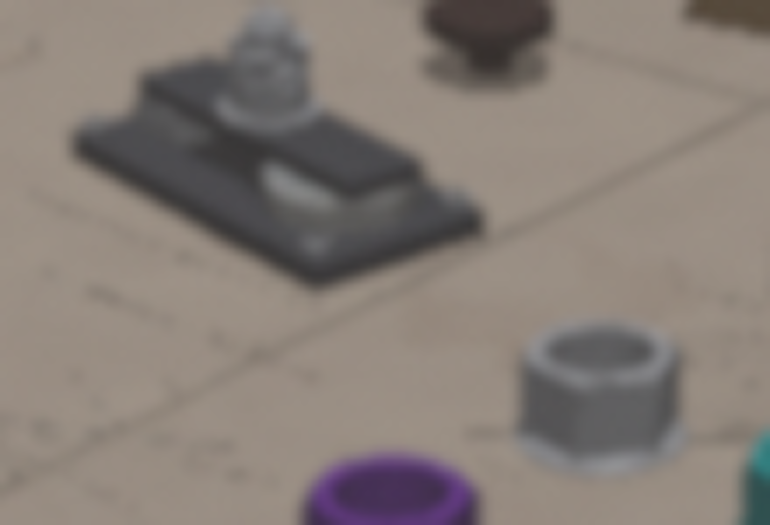

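```bash
cat >> h.py <<'E'
def cam(c):
    m=camera_model(c); f=210/np.tan(np.radians(m["vfov"]/2))
    return f,m["cx"],m["cy"],np.array(m["origin"]),R.from_euler("xyz",m["orientation"],degrees=True).as_matrix()
def unp(c,uv,z):
    f,cx,cy,o,M=cam(c); d=M@np.array([(uv[0]-cx)/f,(uv[1]-cy)/f,1]); return o+d*(z-o[2])/d[2]
def proj(c,P):
    f,cx,cy,o,M=cam(c); q=(np.atleast_2d(P)-o)@M; return np.c_[f*q[:,0]/q[:,2]+cx,f*q[:,1]/q[:,2]+cy]
E
python3 - <<'E'
from h import *
f=lambda p,x0,y0,k:((p[0]+.5)/k-.5+x0,(p[1]+.5)/k-.5+y0)
L=np.array([unp("top",f(p,282,196,10),.008) for p in [(158,162),(264,180),(197,263)]])
print(L); c=L.mean(0); print("c",c,[np.degrees(np.arctan2(*(l-c)[1::-1])) for l in L],[np.hypot(*(l-c)[:2]) for l in L])
C=np.array([unp("top",f(p,160,150,8),.014) for p in [(112,60),(672,178),(614,450),(48,332)]])
print(C,C.mean(0),[np.linalg.norm(C[i]-C[i-1]) for i in range(4)])
d=C[0]+C[3]-C[1]-C[2];print("y yaw",np.degrees(np.arctan2(d[1],d[0])))
print("stud",unp("top",f((318,212),160,150,8),.08))
print("flange disc",unp("top",f((340,237),160,150,8),.042))
E
```

```text
[[ 0.47259996 -0.11913183  0.008     ]
 [ 0.46822556 -0.14395746  0.008     ]
 [ 0.44880764 -0.12807065  0.008     ]]
c [ 0.46321105 -0.13038665  0.008     ] [np.float64(50.1647144062693), np.float64(-69.72038134337635), np.float64(170.8652985180448)] [np.float64(0.01465681981425994), np.float64(0.0144676299197214), np.float64(0.014588427909355979)]
[[0.60360553 0.17286755 0.014     ]
 [0.56719053 0.00691745 0.014     ]
 [0.48688613 0.02382955 0.014     ]
 [0.52270162 0.19068324 0.014     ]] [0.54509595 0.09857445 0.014     ] [np.float64(0.08284227585076773), np.float64(0.1698984651174574), np.float64(0.0820659208757693), np.float64(0.17065433907225375)]
y yaw 77.75465070013838
stud [0.54729064 0.09886311 0.08      ]
flange disc [0.54606952 0.09966575 0.042     ]
```

```bash
cat >> h.py <<'E'
def plan(cur,tgt):  # (x,y,z,yaw) tool pointing down
    M=R.from_euler("xyz",[180,0,cur[3]],degrees=True).as_matrix()
    d=M.T@(np.array(tgt[:3])-np.array(cur[:3]))/.6
    t=-((tgt[3]-cur[3]+180)%360-180)/180
    return np.round(np.r_[d,t],4)
E
python3 - <<'E'
from h import *
def nut(x,y,z,a):
    out=[]
    th=np.radians(np.arange(0,361,10))
    for rr,h in((.0305,0),(.0305,.005),(.0185,.034)): out.append(np.c_[x+rr*np.cos(th),y+rr*np.sin(th),z+h+0*th])
    tc=np.radians(a+30+60*np.arange(7)); rc=.025/np.cos(np.pi/6)
    for h in(.005,.034): out.append(np.c_[x+rc*np.cos(tc),y+rc*np.sin(tc),z+h+0*tc])
    return out
def clamp(x,y,a):
    M=R.from_euler("z",a,degrees=True).as_matrix(); o=[]
    for h in(0,.014): o.append(np.array([[x,y,h]])+(M@np.array([[.042,.086,0],[-.042,.086,0],[-.042,-.086,0],[.042,-.086,0],[.042,.086,0]]).T).T)
    th=np.radians(np.arange(0,361,10))
    for rr,h in((.0065,.08),(.0105,.074),(.0165,.068),(.0165,.052)): o.append(np.c_[x+rr*np.cos(th),y+rr*np.sin(th),h+0*th])
    return o
pics=[]
for c,w in(("top",[(282,196,40,40),(160,150,90,62)]),("scene",[(260,218,40,40),(195,178,76,50)])):
    im=cv2.imread(f"pics/{c}0.png")
    for k,(x0,y0,ww,hh) in enumerate(w):
        s=280/hh; 
        z=cv2.resize(im[y0:y0+hh,x0:x0+ww],None,fx=s,fy=s,interpolation=cv2.INTER_CUBIC)
        for pl in (nut(.4632,-.1304,0,50.4) if k==0 else clamp(.5455,.0987,-12.25)):
            q=proj(c,pl); q=(q-[x0,y0]+.5)*s-.5
            cv2.polylines(z,[np.round(q).astype(np.int32)],False,(0,255,0),1)
        pics.append(z)
h1=np.hstack(pics[:2]);h2=np.hstack(pics[2:]);W=max(h1.shape[1],h2.shape[1])
p=lambda a:cv2.copyMakeBorder(a,0,0,0,W-a.shape[1],cv2.BORDER_CONSTANT)
cv2.imwrite("pics/ov.png",np.vstack([p(h1),p(h2)]))
c0=(.247,.492,.25,153.37)
print(plan(c0,(.463,-.130,.25,80.4)))
E
```

```text
[-0.7865 -0.7653 -0.      0.4054]
```

View pics/ov.png

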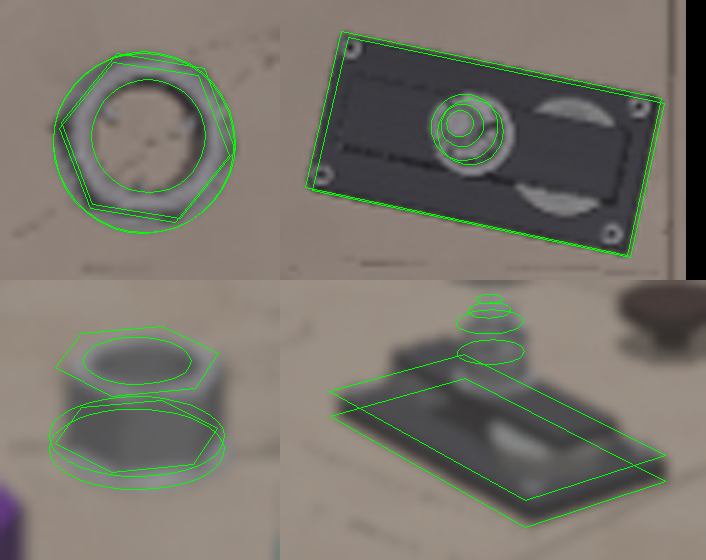

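The overlay fits the nut and clamp in the top view to about 1 px. In the scene view both are off by about 1–1.5 px, the same way for each. Moving above the nut.

Request:
servo_tool(
  series="-0.393 -0.383 0 0.2; -0.7865 -0.7653 0 0.4054; -0.7865 -0.7653 0 0.4054; -0.7865 -0.7653 0 0.4054; -0.7865 -0.7653 0 0.4054; -0.7865 -0.7653 0 0.4054; -0.7865 -0.7653 0 0.4054; -0.7865 -0.7653 0 0.4054; -0.7865 -0.7653 0 0.4054; -0.7865 -0.7653 0 0.4054",
  grip=1,
  force=40,
)

```text
t: 2.0
position: [0.411, 0.0173, 0.2507]
tool_rot: [179.9, -0.0, 80.3]
wrist_force: [-0.1, 0.8, -0.3]
width: 0.0858
```

Run:
```python
from h import *
s=telemetry.sense();p=s["position"];print(p,s["joint_vel"])
print(plan((*p,s["tool_rot"][2]),(.463,-.130,.12,80.4)))
```

```text
[0.41097234 0.01727367 0.25070281] [-65.58372257  13.28072754  14.57797691   0.58879422   0.28476586
 -67.41552902]
[-0.2274  0.1268  0.2178 -0.0005]
```

Request:
servo_tool(
  series="-0.2274 0.1268 0.2 0; -0.2274 0.1268 0.2 0; -0.2274 0.1268 0.2 0; -0.2274 0.1268 0.2 0; -0.2274 0.1268 0.2 0; -0.2274 0.1268 0.2 0; -0.2274 0.1268 0.2 0",
)

```text
t: 2.7
position: [0.4627, -0.1272, 0.1309]
tool_rot: [180.0, -0.0, 80.4]
wrist_force: [-0.2, 0.0, -0.3]
width: 0.0853
```

Run:
```python
from h import *
s=telemetry.sense();p=s["position"];print(p,s["tool_rot"],s["joint_positions"],s["joint_vel"])
print(plan((*p,s["tool_rot"][2]),(.463,-.130,.06,80.4)))
for c in("top","scene"): cv2.imwrite(f"pics/{c}1.png",grab_frame(c))
a=cv2.imread("pics/top1.png")[150:290,220:380];b=cv2.imread("pics/scene1.png")[130:300,200:380]
cv2.imwrite("pics/c1.png",np.hstack([cv2.resize(a,(400,350)),cv2.resize(b,(400,350+0))]))
```

```text
[ 0.4627216  -0.12717652  0.13093846] [ 1.79986198e+02 -1.67281380e-02  8.04369897e+01] [-2.42021437e+01  1.83910922e+01 -3.10320788e+01  4.05677027e+01
  1.96732781e-02  7.53608702e+01] [ 0.86018233 -1.00312123 -0.04143993 -0.15855481  0.00433326 -0.08990369]
[-0.0046  0.0012  0.1182  0.0002]
```

View pics/c1.png

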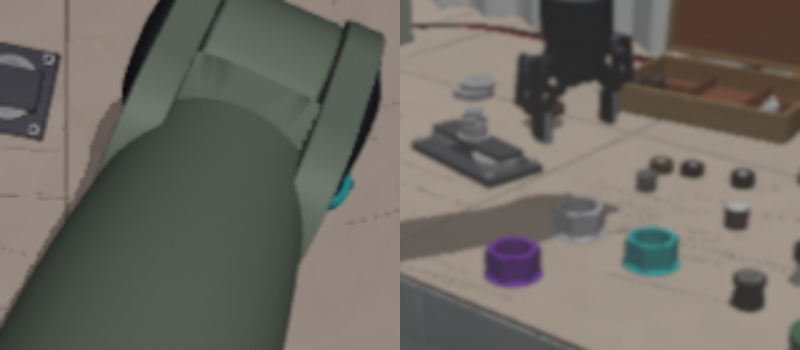

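Request:
servo_tool(
  series="-0.0046 0.0012 0.06 0; -0.0046 0.0012 0.11 0; -0.0046 0.0012 0.11 0; -0.0046 0.0012 0.11 0",
)

```text
t: 3.2
position: [0.4631, -0.13, 0.0651]
tool_rot: [-180.0, -0.0, 80.5]
wrist_force: [-0.0, 0.4, 0.1]
width: 0.0851
```

Run:
```python
from h import *
s=telemetry.sense();p=s["position"];print(p,s["tool_rot"])
for c in("scene",): cv2.imwrite(f"pics/{c}2.png",grab_frame(c))
b=cv2.imread("pics/scene2.png")[170:270,220:340]
cv2.imwrite("pics/c2.png",cv2.resize(b,(720,600),interpolation=cv2.INTER_CUBIC))
```

```text
[ 0.46306774 -0.12999536  0.06513796] [-1.79988709e+02 -8.53829860e-03  8.04672049e+01]
```

View pics/c2.png

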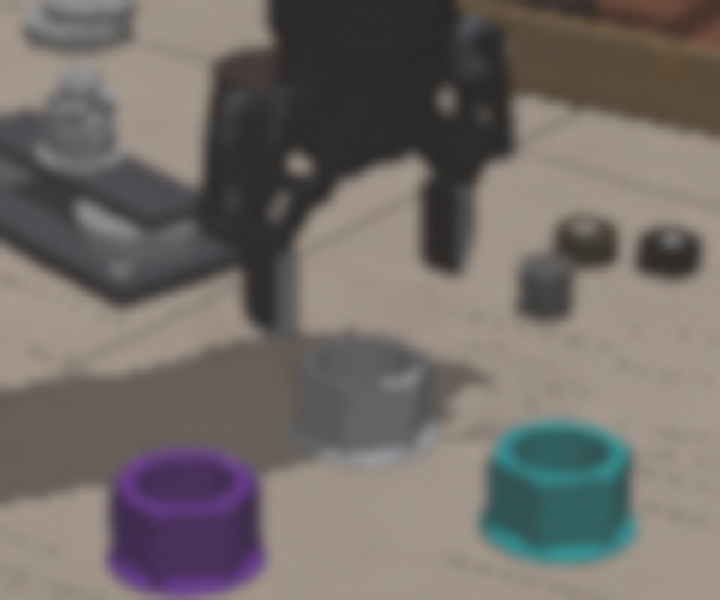

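Request:
servo_tool(
  series="0 0 0.03 0; 0 0 0.06 0; 0 0 0.06 0; 0 0 0.06 0",
)

```text
t: 3.65
position: [0.4638, -0.1309, 0.0296]
tool_rot: [179.9, 0.0, 80.4]
wrist_force: [-0.8, -0.1, 0.8]
width: 0.0852
```

Request:
servo_tool(
  series="0 0 0 0; 0 0 0 0; 0 0 0 0; 0 0 0 0; 0 0 0 0; 0 0 0 0; 0 0 0 0; 0 0 0 0",
  grip=-1,
  force=40,
)

```text
t: 4.45
position: [0.4639, -0.131, 0.0294]
tool_rot: [179.9, 0.0, 80.4]
wrist_force: [-0.4, 0.6, 6.8]
width: 0.0494
```

Run:
```python
from h import *
s=telemetry.sense();print({k:np.round(s[k],4) for k in("position","tool_rot","wrist_force","moment","width")})
```

```text
{'position': array([ 0.4639, -0.131 ,  0.0294]), 'tool_rot': array([1.798901e+02, 1.940000e-02, 8.040380e+01]), 'wrist_force': array([-0.3527,  0.6375,  6.8481]), 'moment': array([0.0945, 0.136 , 0.0425]), 'width': np.float64(0.0494)}
```

Request:
servo_tool(
  series="0 0 -0.05 0; 0 0 -0.13 0; 0 0 -0.22 0; 0 0 -0.22 0; 0 0 -0.22 0",
)

```text
t: 4.95
position: [0.464, -0.1311, 0.1617]
tool_rot: [179.8, 0.1, 80.4]
wrist_force: [0.1, 0.1, -3.2]
width: 0.0492
```

Run:
```python
from h import *
s=telemetry.sense();p=s["position"];print({k:np.round(s[k],4) for k in("position","tool_rot","wrist_force","moment","width","joint_positions")})
print(plan((*p,s["tool_rot"][2]),(.5457,.0984,p[2],80.4)))
```

```text
{'position': array([ 0.464 , -0.1311,  0.1617]), 'tool_rot': array([1.797969e+02, 5.220000e-02, 8.039930e+01]), 'wrist_force': array([ 0.0727,  0.0883, -3.199 ]), 'moment': array([-0.0325,  0.0255, -0.007 ]), 'width': np.float64(0.0492), 'joint_positions': array([-2.45613e+01,  1.62705e+01, -2.86764e+01,  4.48433e+01,
        2.00000e-03,  7.50393e+01])}
[ 0.3999  0.0704  0.     -0.    ]
```

Request:
servo_tool(
  series="0.08 0.014 0 0; 0.16 0.028 0 0; 0.24 0.042 0 0; 0.32 0.056 0 0; 0.3999 0.0704 0 0; 0.3999 0.0704 0 0; 0.3999 0.0704 0 0; 0.3999 0.0704 0 0",
)

```text
t: 5.75
position: [0.5432, 0.0981, 0.1585]
tool_rot: [-179.8, 0.1, 80.4]
wrist_force: [0.5, -0.9, -3.7]
width: 0.0492
```

Run:
```python
from h import *
s=telemetry.sense();p=s["position"];print({k:np.round(s[k],4) for k in("position","tool_rot","wrist_force","moment","width","joint_positions")})
for c in("scene",): cv2.imwrite(f"pics/{c}3.png",grab_frame(c))
b=cv2.imread("pics/scene3.png")[130:230,175:295]
cv2.imwrite("pics/c3.png",cv2.resize(b,(720,600),interpolation=cv2.INTER_CUBIC))
```

```text
{'position': array([0.5432, 0.0981, 0.1585]), 'tool_rot': array([-1.797963e+02,  6.760000e-02,  8.035930e+01]), 'wrist_force': array([ 0.5451, -0.9116, -3.6715]), 'moment': array([-0.0354, -0.0244, -0.0101]), 'width': np.float64(0.0492), 'joint_positions': array([ 2.582900e+00,  2.350560e+01, -1.823810e+01,  4.846970e+01,
       -2.290000e-02,  1.022237e+02])}
```

View pics/c3.png

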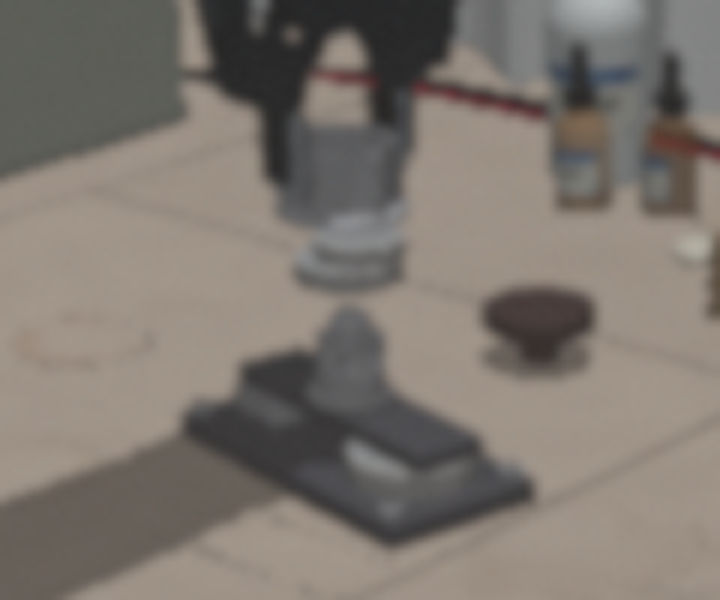

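Run:
```python
from h import *
print(proj("scene",[[.5432,.0981,.129],[.5432,.0981,.163],[.5455,.0987,.08],[.5455,.0987,.042]]))
s=telemetry.sense();p=s["position"];print(p)
a=cv2.imread("pics/scene3.png")
for (x0,y0,w,h,n) in((212,148,40,34,"a"),(222,176,26,26,"b")):
    cv2.imwrite(f"pics/c3{n}.png",cv2.resize(a[y0:y0+h,x0:x0+w],None,fx=14,fy=14,interpolation=cv2.INTER_CUBIC))
```

```text
[[230.88686663 164.15746742]
 [230.49418055 152.0635509 ]
 [231.84908353 180.88413497]
 [232.26120095 193.71948145]]
[0.54344753 0.09764818 0.1589783 ]
```

View pics/c3a.png

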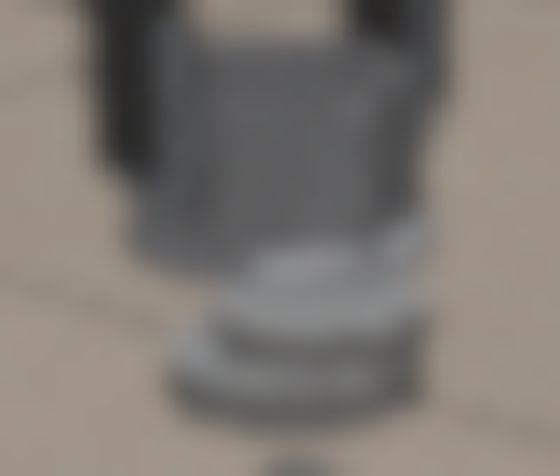

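View pics/c3b.png

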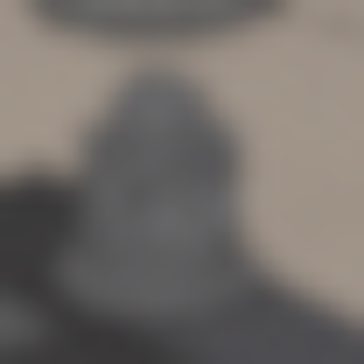

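Run:
```python
from h import *
s=telemetry.sense();p=s["position"]
print(plan((*p,80.4),(.5459,.0983,p[2],80.4)))
```

```text
[ 0.0018  0.0038  0.     -0.    ]
```

Request:
servo_tool(
  series="0.0018 0.0038 0.03 0; 0.0018 0.0038 0.06 0; 0.0018 0.0038 0.075 0; 0.0018 0.0038 0.075 0; 0.0018 0.0038 0.075 0",
)

```text
t: 6.3
position: [0.5472, 0.0988, 0.1156]
tool_rot: [-180.0, 0.0, 80.3]
wrist_force: [0.4, -0.3, -2.2]
width: 0.0492
```

Run:
```python
from h import *
s=telemetry.sense();p=s["position"];print({k:np.round(s[k],4) for k in("position","tool_rot","wrist_force","moment","width")})
print(plan((*p,80.4),(.5459,.0983,p[2],80.4)))
cv2.imwrite("pics/scene4.png",grab_frame("scene"))
b=cv2.imread("pics/scene4.png")[140:220,185:281]
cv2.imwrite("pics/c4.png",cv2.resize(b,(720,600),interpolation=cv2.INTER_CUBIC))
```

```text
{'position': array([0.5472, 0.0988, 0.1156]), 'tool_rot': array([-1.799947e+02,  2.400000e-03,  8.032870e+01]), 'wrist_force': array([ 0.4114, -0.2813, -2.2108]), 'moment': array([-0.0261, -0.0388, -0.0251]), 'width': np.float64(0.0492)}
[-0.0012 -0.002  -0.     -0.    ]
```

View pics/c4.png

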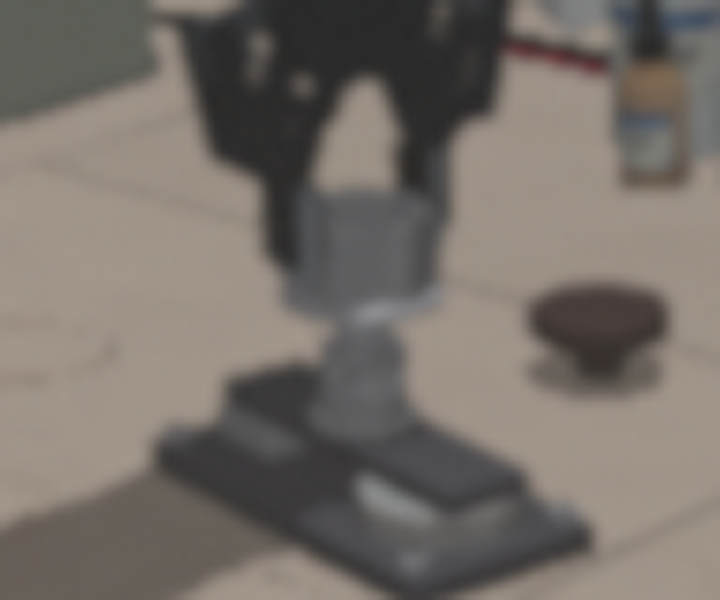

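Run:
```python
from h import *
s=telemetry.sense();p=s["position"];print({k:np.round(s[k],4) for k in("t","position","tool_rot","wrist_force","moment","width","joint_vel")})
print(plan((*p,80.4),(.546,.0985,p[2],80.4)))
```

```text
{'t': np.float64(6.35), 'position': array([0.5476, 0.099 , 0.116 ]), 'tool_rot': array([ 1.799499e+02, -1.240000e-02,  8.034830e+01]), 'wrist_force': array([ 0.6999, -0.2497, -1.1279]), 'moment': array([-0.0089, -0.0065,  0.0505]), 'width': np.float64(0.0494), 'joint_vel': array([ 0.4548, -0.3502,  0.3839, -0.0899, -0.0063, -0.0055])}
[-0.0013 -0.0025 -0.     -0.    ]
```

Request:
servo_tool(
  series="-0.0013 -0.0025 0.005 0; -0.0013 -0.0025 0.01 0; -0.0013 -0.0025 0.015 0; -0.0013 -0.0025 0.02 0; -0.0013 -0.0025 0.024 0; -0.0013 -0.0025 0.024 0; -0.0013 -0.0025 0.024 0",
)

```text
t: 7.05
position: [0.5455, 0.099, 0.1008]
tool_rot: [-180.0, 0.0, 80.4]
wrist_force: [0.3, 0.4, -1.8]
width: 0.0492
```

Run:
```python
from h import *
s=telemetry.sense();p=s["position"];print({k:np.round(s[k],4) for k in("t","position","tool_rot","wrist_force","moment","width")})
```

```text
{'t': np.float64(7.05), 'position': array([0.5455, 0.099 , 0.1008]), 'tool_rot': array([-1.799893e+02,  1.000000e-03,  8.039840e+01]), 'wrist_force': array([ 0.285 ,  0.3583, -1.7939]), 'moment': array([ 0.009 , -0.0198,  0.0136]), 'width': np.float64(0.0492)}
```

Request:
servo_tool(
  series="0 0 0.002 0; 0 0 0.004 0; 0 0 0.006 0; 0 0 0.008 0; 0 0 0.009 0; 0 0 0.009 0",
)

```text
t: 7.65
position: [0.5455, 0.099, 0.0953]
tool_rot: [-180.0, 0.0, 80.4]
wrist_force: [0.9, 0.6, -1.9]
width: 0.0492
```

Request:
servo_tool(
  series="0 0 0.001 0; 0 0 0.002 0; 0 0 0.002 0",
)

```text
t: 7.95
position: [0.5455, 0.099, 0.0942]
tool_rot: [-180.0, -0.0, 80.4]
wrist_force: [0.6, 0.9, -2.3]
width: 0.0492
```

Request:
servo_tool(
  series="0 0 0.001 0; 0 0 0.002 0; 0 0 0.002 0",
)

```text
t: 8.25
position: [0.5455, 0.099, 0.093]
tool_rot: [-180.0, 0.0, 80.4]
wrist_force: [0.1, 0.5, -1.8]
width: 0.0488
```

Request:
servo_tool(
  series="0 0 0.001 0; 0 0 0.002 0; 0 0 0.002 0",
)

```text
t: 8.55
position: [0.5456, 0.099, 0.0918]
tool_rot: [180.0, 0.0, 80.4]
wrist_force: [0.0, -0.0, -2.2]
width: 0.0494
```

Run:
```python
from h import *
s=telemetry.sense();p=s["position"];print({k:np.round(s[k],4) for k in("t","position","tool_rot","wrist_force","moment","width")})
```

```text
{'t': np.float64(8.55), 'position': array([0.5456, 0.099 , 0.0918]), 'tool_rot': array([1.799978e+02, 1.000000e-03, 8.039630e+01]), 'wrist_force': array([ 0.0174, -0.043 , -2.1629]), 'moment': array([ 0.0215,  0.    , -0.0405]), 'width': np.float64(0.0494)}
```

Request:
servo_tool(
  series="0 0 0.001 0; 0 0 0.002 0; 0 0 0.002 0",
)

```text
t: 8.85
position: [0.5457, 0.099, 0.0914]
tool_rot: [180.0, -0.0, 80.4]
wrist_force: [-3.1, -0.2, 4.2]
width: 0.0492
```

Contact at about 62 mm, which is a ramp foot. Backing off anticlockwise in small steps while following the ramp.

Request:
servo_tool(
  series="0 -0.0005 0 -0.02; 0 -0.0005 0 -0.04; 0 -0.0005 -0.0003 -0.06; 0 -0.0005 -0.0003 -0.06",
)

```text
t: 9.25
position: [0.5463, 0.099, 0.0917]
tool_rot: [179.9, 0.0, 91.2]
wrist_force: [1.0, -0.8, 3.8]
width: 0.0493
```

```bash
cat > st.py <<'E'
from h import *
s=telemetry.sense();p=s["position"];print({k:np.round(s[k],4).tolist() for k in("t","position","tool_rot","wrist_force","moment","width")},s["joint_positions"][5])
E
python3 st.py
```

```text
{'t': 9.25, 'position': [0.5463, 0.099, 0.0917], 'tool_rot': [179.8658, 0.0082, 91.1903], 'wrist_force': [0.9649, -0.7509, 3.7869], 'moment': [-0.1348, -0.0284, 0.0473], 'width': 0.0493} 91.4663949885292
```

Request:
servo_tool(
  series="0 0 -0.0001 -0.03; 0 0 -0.0003 -0.06; 0 0 -0.0005 -0.09; 0 0 -0.0005 -0.09",
)

```text
t: 9.65
position: [0.5463, 0.0991, 0.092]
tool_rot: [179.9, 0.0, 107.4]
wrist_force: [-0.4, -0.2, 5.2]
width: 0.0494
```

```bash
python3 st.py
```

```text
{'t': 9.65, 'position': [0.5463, 0.0991, 0.092], 'tool_rot': [179.8793, 0.0337, 107.3613], 'wrist_force': [-0.3816, -0.188, 5.1838], 'moment': [-0.0417, 0.0316, 0.0446], 'width': 0.0494} 75.30034691192839
```

Request:
servo_tool(
  series="0 0 -0.0002 -0.03; 0 0 -0.0004 -0.06; 0 0 -0.0006 -0.09; 0 0 -0.0006 -0.09",
)

```text
t: 10.05
position: [0.5462, 0.0991, 0.0924]
tool_rot: [179.9, 0.1, 123.6]
wrist_force: [-0.6, 0.1, 5.9]
width: 0.049
```

Request:
servo_tool(
  series="0 0 -0.0002 -0.03; 0 0 -0.0004 -0.06; 0 0 -0.0004 -0.06",
)

```text
t: 10.35
position: [0.5461, 0.0991, 0.0927]
tool_rot: [179.9, 0.1, 134.4]
wrist_force: [-1.0, -0.2, 6.1]
width: 0.0492
```

```bash
python3 st.py
```

```text
{'t': 10.35, 'position': [0.5461, 0.0991, 0.0927], 'tool_rot': [179.9145, 0.0796, 134.3565], 'wrist_force': [-0.9791, -0.1908, 6.0907], 'moment': [0.0055, 0.1169, 0.1043], 'width': 0.0492} 48.30723614927177
```

Request:
servo_tool(
  series="0 0 -0.0002 -0.03; 0 0 -0.0003 -0.05; 0 0 -0.0003 -0.05",
)

```text
t: 10.65
position: [0.5461, 0.099, 0.093]
tool_rot: [179.9, 0.1, 143.3]
wrist_force: [-0.9, -0.6, 5.8]
width: 0.0493
```

Request:
servo_tool(
  series="0 0 -0.0002 -0.03; 0 0 -0.0003 -0.05; 0 0 -0.0003 -0.05",
)

```text
t: 10.95
position: [0.5469, 0.0995, 0.0929]
tool_rot: [179.9, 0.1, 152.3]
wrist_force: [2.4, 1.6, 3.4]
width: 0.049
```

Request:
servo_tool(
  series="0 0 0 -0.02; 0 0 0 -0.025; 0 0 0 -0.025",
)

```text
t: 11.25
position: [0.5453, 0.0988, 0.092]
tool_rot: [-180.0, 0.0, 156.8]
wrist_force: [1.2, -0.9, -0.2]
width: 0.0494
```

```bash
python3 st.py
```

```text
{'t': 11.25, 'position': [0.5453, 0.0988, 0.092], 'tool_rot': [-179.974, 0.0151, 156.7682], 'wrist_force': [1.1968, -0.8561, -0.2127], 'moment': [-0.1415, -0.3786, 0.0445], 'width': 0.0494} 25.887343650378366
```

The force has dropped away, so the lugs are at the gap. Turning a few degrees more, then easing down.

Request:
servo_tool(
  series="0 0 0 -0.01; 0 0 0.001 -0.02; 0 0 0.002 -0.02; 0 0 0.002 -0.02",
)

```text
t: 11.65
position: [0.5449, 0.0987, 0.0905]
tool_rot: [-179.9, -0.0, 160.4]
wrist_force: [1.3, -1.6, -2.3]
width: 0.0491
```

```bash
python3 st.py
```

```text
{'t': 11.65, 'position': [0.5449, 0.0987, 0.0905], 'tool_rot': [-179.9421, -0.0363, 160.3884], 'wrist_force': [1.3486, -1.6355, -2.3212], 'moment': [-0.2919, -0.2823, 0.0341], 'width': 0.0491} 22.26150910769293
```

Request:
servo_tool(
  series="0 0 0.001 0; 0 0 0.002 0; 0 0 0.003 0; 0 0 0.004 0; 0 0 0.004 0",
)

```text
t: 12.15
position: [0.5451, 0.0991, 0.0883]
tool_rot: [180.0, -0.0, 160.5]
wrist_force: [2.0, -1.5, -2.5]
width: 0.049
```

```bash
python3 st.py
```

```text
{'t': 12.15, 'position': [0.5451, 0.0991, 0.0883], 'tool_rot': [179.9916, -0.0193, 160.4938], 'wrist_force': [2.0181, -1.5251, -2.5344], 'moment': [-0.2155, -0.2743, -0.0112], 'width': 0.049} 22.171576415740994
```

Request:
servo_tool(
  series="0 0 0.001 0; 0 0 0.002 0; 0 0 0.002 0",
)

```text
t: 12.45
position: [0.5446, 0.0992, 0.087]
tool_rot: [180.0, -0.1, 160.5]
wrist_force: [-0.5, -0.4, -2.4]
width: 0.0492
```

Request:
servo_tool(
  series="0 0 0.001 0; 0 0 0.002 0; 0 0 0.002 0",
)

```text
t: 12.75
position: [0.545, 0.0991, 0.086]
tool_rot: [-180.0, -0.0, 160.5]
wrist_force: [0.1, 0.5, -2.5]
width: 0.0492
```

```bash
python3 st.py
```

```text
{'t': 12.75, 'position': [0.545, 0.0991, 0.086], 'tool_rot': [-179.9981, -0.0298, 160.5056], 'wrist_force': [0.1063, 0.5052, -2.5458], 'moment': [0.0, 0.0076, -0.0273], 'width': 0.0492} 22.162587652535287
```

Request:
servo_tool(
  series="0 0 0.0006 0; 0 0 0.001 0; 0 0 0.001 0",
)

```text
t: 13.05
position: [0.5453, 0.099, 0.0855]
tool_rot: [180.0, -0.0, 160.5]
wrist_force: [0.8, 0.8, -1.2]
width: 0.0494
```

```bash
python3 st.py
```

```text
{'t': 13.05, 'position': [0.5453, 0.099, 0.0855], 'tool_rot': [179.9963, -0.0012, 160.4973], 'wrist_force': [0.7524, 0.7925, -1.2238], 'moment': [-0.0051, -0.0218, 0.0301], 'width': 0.0494} 22.164268882334753
```

Dropped in at about 56 mm. Winding clockwise with the lead.

Request:
servo_tool(
  series="0 0 0.0006 0.028; 0 0 0.0012 0.056; 0 0 0.0018 0.083; 0 0 0.0018 0.083",
)

```text
t: 13.45
position: [0.5452, 0.099, 0.0844]
tool_rot: [-180.0, -0.0, 145.6]
wrist_force: [0.0, -0.5, -2.0]
width: 0.0492
```

```bash
python3 st.py
```

```text
{'t': 13.45, 'position': [0.5452, 0.099, 0.0844], 'tool_rot': [-179.9985, -0.0002, 145.5646], 'wrist_force': [0.013, -0.509, -1.9929], 'moment': [0.0071, -0.0489, 0.0432], 'width': 0.0492} 37.09442147627107
```

Request:
servo_tool(
  series="0 0 0.0007 0.03; 0 0 0.0013 0.06; 0 0 0.002 0.09; 0 0 0.0027 0.12; 0 0 0.0027 0.12",
)

```text
t: 13.95
position: [0.5453, 0.099, 0.0829]
tool_rot: [180.0, 0.0, 124.1]
wrist_force: [0.2, -0.4, -2.4]
width: 0.0491
```

```bash
python3 st.py
```

```text
{'t': 13.95, 'position': [0.5453, 0.099, 0.0829], 'tool_rot': [179.9913, 0.0037, 124.0617], 'wrist_force': [0.1693, -0.3957, -2.3907], 'moment': [-0.0124, -0.114, 0.0294], 'width': 0.0491} 58.59935450553946
```

Request:
servo_tool(
  series="0 0 0.0007 0.03; 0 0 0.0013 0.06; 0 0 0.002 0.09; 0 0 0.0027 0.12; 0 0 0.0027 0.12",
)

```text
t: 14.45
position: [0.5453, 0.099, 0.0812]
tool_rot: [180.0, 0.0, 102.5]
wrist_force: [0.4, -0.2, -2.4]
width: 0.049
```

Request:
servo_tool(
  series="0 0 0.0007 0.03; 0 0 0.0013 0.06; 0 0 0.002 0.09; 0 0 0.0027 0.12; 0 0 0.0027 0.12",
)

```text
t: 14.95
position: [0.5455, 0.099, 0.0797]
tool_rot: [180.0, 0.0, 81.0]
wrist_force: [0.2, -0.9, -2.2]
width: 0.0493
```

```bash
python3 st.py
```

```text
{'t': 14.95, 'position': [0.5455, 0.099, 0.0797], 'tool_rot': [179.9787, 0.0019, 80.9714], 'wrist_force': [0.165, -0.9478, -2.2266], 'moment': [-0.0565, -0.0314, 0.0], 'width': 0.0493} 101.69017379813587
```

Request:
servo_tool(
  series="0 0 0.0006 0.025; 0 0 0.0012 0.045; 0 0 0.0018 0.045; 0 0 0.0018 0.045",
)

```text
t: 15.35
position: [0.5455, 0.099, 0.0788]
tool_rot: [180.0, -0.0, 72.9]
wrist_force: [-0.2, 0.6, 1.4]
width: 0.0492
```

```bash
python3 st.py
```

```text
{'t': 15.35, 'position': [0.5455, 0.099, 0.0788], 'tool_rot': [179.9731, -0.0103, 72.8751], 'wrist_force': [-0.1638, 0.5666, 1.4326], 'moment': [0.0316, 0.1019, -0.0125], 'width': 0.0492} 109.78557814148348
```

Wound 88° in. The underside is at about 49.4 mm with light seating contact. Releasing.

Request:
servo_tool(
  series="0 0 0 0; 0 0 0 0; 0 0 0 0; 0 0 0 0; 0 0 0 0; 0 0 0 0",
  grip=0.7,
)

```text
t: 15.95
position: [0.5453, 0.099, 0.0785]
tool_rot: [180.0, -0.0, 72.7]
wrist_force: [-0.0, -0.8, 0.2]
width: 0.0725
```

Request:
servo_tool(
  series="0 0 -0.02 0; 0 0 -0.06 0; 0 0 -0.12 0; 0 0 -0.2 0; 0 0 -0.28 0; 0 0 -0.36 0; 0 0 -0.36 0",
)

```text
t: 16.65
position: [0.5486, 0.0993, 0.3028]
tool_rot: [179.3, -0.3, 72.7]
wrist_force: [0.6, 0.1, -1.0]
width: 0.0727
```

```bash
python3 st.py
python3 - <<'E'
from h import *
cv2.imwrite("pics/scene5.png",grab_frame("scene"));cv2.imwrite("pics/top5.png",grab_frame("top"))
b=cv2.imread("pics/scene5.png")[160:220,195:275]
cv2.imwrite("pics/c5.png",cv2.resize(b,(720,540),interpolation=cv2.INTER_CUBIC))
E
```

```text
{'t': 16.65, 'position': [0.5486, 0.0993, 0.3028], 'tool_rot': [179.2881, -0.2604, 72.6695], 'wrist_force': [0.5609, 0.1028, -1.0196], 'moment': [0.0712, -0.0332, -0.0223], 'width': 0.0727} 110.00107406162863
```

View pics/c5.png

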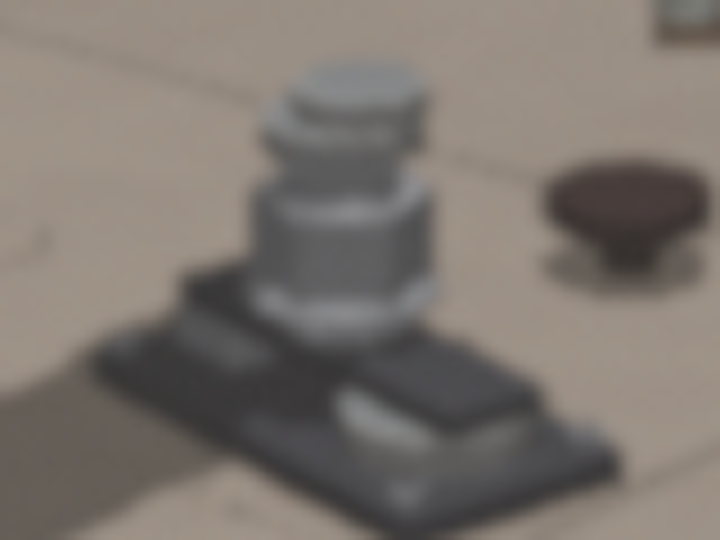

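View pics/scene5.png

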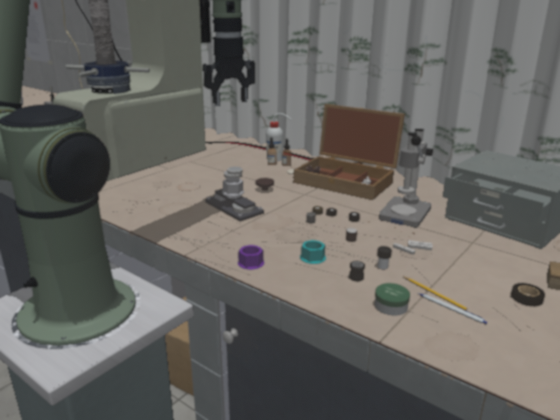

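Request:
servo_tool(
  series="0 0 0 0; 0 0 0 0; 0 0 0 0; 0 0 0 0; 0 0 0 0",
)

```text
t: 17.25
position: [0.5451, 0.099, 0.294]
tool_rot: [-179.9, 0.0, 72.7]
wrist_force: [-1.2, 0.5, 0.9]
width: 0.0724
```

Run:
```python
from h import *
for h in (.0485,.056): print(h,proj("scene",[[.5455,.099,h],[.5455,.099,h+.034]]))
n=grab_frame("scene"); o=cv2.imread("pics/scene5.png"); print("diff near clamp",cv2.absdiff(n,o)[160:225,195:275].max())
z=cv2.imread("pics/scene0.png"); d=cv2.absdiff(n,z).max(2)[200:300,290:420]; print("bystander diff px>40:",(d>40).sum())
print(telemetry.sense()["joint_vel"])
r.job_done()
```

```text
0.0485 [[232.11171898 191.51904997]
 [231.7412567  180.00566974]]
0.056 [[232.03063317 188.99903139]
 [231.65853454 177.43479621]]
diff near clamp 16
bystander diff px>40: 18
[ 0.00563671 -0.16217321  0.1794432   0.05094103 -0.05294473  0.00230973]
the job is handed in; nothing more can be done
```

The nut is started and caught on the stud, the gripper has let go, and the job is handed in at about 17 s.

- **Landing:** I set the grey nut level on the stud. It met the thread's crown at about 62 mm, with about 6 N of pressure.
- **Backing off:** I turned it anticlockwise about 80° under light pressure, following the ramp. The force fell away at about 76°, and the nut went down freely to about 56 mm, inside the dropped-in range.
- **Winding in:** I turned it about 88° clockwise, easing down with the lead. It ended at about 49.4 mm with only a light touch at the end. Readings stayed below about 7 N throughout.
- **After letting go:** The scene picture shows the nut level on the stud with the gripper well clear, and nothing near it moved between the last two pictures. I judge it caught from the height and did not test it with an upward pull.
- **Slugs and loupe:** The arm never went near them. Comparing the first and last scene pictures over the area that should hold them, 18 pixels differed. I took this for noise and did not look closer.
- **Cameras:** The scene camera sat about 1 to 1.5 pixels off from the top camera, by the same amount for nut and stud. I used the top camera for position and felt for contact.

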